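Slide the drip tray between the tap's pillars

TASK

Push the steel drip tray along the bench and through between the two round brass feet of the bridge tap, until it sits square to the tap with its middle straight under the outlet, half its length on either side of the pipes, then take your hand away. Only push it: it stays flat on the bench, never picked up or tipped. Ease it through without ramming it or your hand against the tap, and leave the other things on the bench where they are.

Things in the scene. Friction and masses are not known exactly. Their poses are not given: they have to be found in the camera images.
- tray: Loose stainless steel drip tray with a slotted grille, about 0.6 kg (0.4 to 0.9): a plain closed block outside, 120 mm wide (its x), 170 mm long (its y) and 28 mm high, upright sides, upright corners rounded to 15 mm radius. Origin at the middle of its underside, z up. Both ends are alike, it slides on the bench with ordinary friction, and starts in front of the tap (on the tap's -y side), askew.
- tap: Fixed bridge tap of brass and copper. Origin on the bench midway between its two pillars; x runs from pillar to pillar, z up; the tray comes through along +y. Each pillar (at x = +-87.5 mm) stands on a round brass foot 50 mm in diameter, 36 mm high: 125 mm clear between the feet. Above, 22 mm pipes with 33 to 40 mm valve bodies (130 to 190 mm up); two levers hang 45 mm out on the +y side.
- tap_outlet (a point): Mouth of the tap's outlet, a 31 mm wide nozzle that points straight down, 169 mm above the bench, straight above the tap's origin. It hangs from the middle of the bridge pipe that joins the two pillars at 255 mm height (36 mm thick at its fittings).
- spray: Amber glass trigger spray bottle, 74 mm in diameter, 225 mm high, standing loose at the back of the bench. Origin at the middle of its underside.
- jug: Green plastic watering jug, empty, body 120 mm in diameter, 192 mm high, handle and spout reach about 145 mm from its axis along its y. Loose, beyond the tap. Origin at the middle of its underside.
- brush: Bamboo nail brush lying bristles down, 40 mm (x) by 95 mm (y), 49 mm high. Loose. Origin at the middle of its underside.
- soap: Bamboo dish with a pale bar of soap, 85 mm (x) by 125 mm (y), 32 mm high. Loose, between the robot and the tap. Origin at the middle of its underside.
- pots: Two nested terracotta pots, 105 mm in diameter, 109 mm high. Loose, at the back of the bench. Origin at the middle of their underside.
- scoop: Aluminium scoop lying on the bench, about 200 mm long (x, handle to -x), 74 mm wide, 47 mm high. Loose. Origin on the underside, near the back of its blade.
Things that resemble listed ones, but are neither listed nor needed, are in the scene too. Leave any green or purple look-alike of the tray alone.

How it is judged:
By the outcome, as a careful person would: the job done as asked, in the order asked, and still so for the second after the job is handed in, with the robot touching nothing.
It also fails if it takes over 72 s, if anything falls off the work surface, if the arm or the gripper's body presses on something with over 40 N, if the wrist force passes 120 N, or if a joint passes its speed limit or range.

ROBOT

A 7-joint arm with a two-finger parallel gripper is mounted at the origin on the work surface. World frame = base frame: x ahead of the robot, y to its left, z up, the work surface at z = 0. Lengths are in m, angles in rad, forces in N, time in s.
With the tool pointing down it reaches from about 0.425 to 0.875 m from the base axis. Payload 4.7 kg.
Tool frame: the origin (TCP) lies at the very end of the fingers, on their centre line; the grasp point (between the pads) lies 19 mm behind it; z points along the fingers, y is the line along which they close (so a half turn about z gives the same grasp; the last joint's range is limited). The gripper opens to 87 mm and grips with 3 to 60 N. Pads are 19 mm wide; open, the fingers measure 117 mm over their backs; the gripper's body (75 mm by 190 mm) begins 51 mm behind the grasp point.
Start: joints at [1.143, 0.321, -0.07, 1.45, 0.023, 1.371, -0.057], TCP at [0.278, -0.588, 0.223] pointing down, gripper open.
Joint ranges: [-2.86, 2.86], [-0.3, 2.09], [-1.38, 1.24], [0.06, 2.45], [-1.56, 4.7], [0.09, 2.05], [-2.69, 2.69]. Speed limits (rad/s): [2.57, 2.57, 3.14, 3.14, 3.14, 3.14, 3.14].

INTERFACE

Orientations are given as a rotation vector (axis times angle).
In Python, from bench import ctrl, imaging, ticket gives the robot as it stands.
- The arm moves only by the tool jog_arm, never from a script. Its argument "rows" is text: rows parted by semicolons, each of 7 numbers parted by spaces: the shift along the tool's x, y, z in cm, then the turn, a rotation vector about the tool's x, y, z in rad, then the closure, from -1 (fully open) to 1 (shut), so that 0 is half open. A call has 1 to 5 rows; each row shifts and turns the commanded pose from where the row before left it, along the tool's axes as they then stand; what a row does not reach is not made up. A row lasts 1/8 s, in which the tool goes at most 62.5 mm and 10.7 degrees, less where a joint would pass 70% of its speed; a pose out of reach is approached as far as the arm can. A call with a gripper value outside its range is refused whole. The fingers move at their own pace and stop on an object; "force" is the grip in N (left out, the last holds). Time passes only in rows, so rows that do not move let the fingers close. It gives the time, the measured TCP pose, the force, the opening and the grip force at its end, in the units of the state.
- ctrl.get_state(): the state, without advancing time (a new reading comes with each control period).
- imaging.get_image(name): name is "side" or "top"; returns a dict with "img" (480x640x3 uint8, blue, green, red), "vertical_fov" (degrees; the focal length in pixels is half the picture's height over the tangent of half this angle, whatever the lens; pixels are square), "cx", "cy" (the principal point, pixels), "k1" (the pictures are not rectified: a ray, as slopes to the right and down, at radius r is drawn at 1 + k1 r^2 times it, then the intrinsics apply), "origin" and "orientation" of the camera in the world. Camera axes: x right, y down, z forward; pixel columns grow to the right and rows downward; lengths in m; the calibration is good to about 2 mm. A picture is of the moment at which its call begins. There is no depth.
- ticket.close_job(): hands the job in; it is judged then, once.
The state is a dict: "time": time; "joint_positions": joint angles; "qd": joint speeds; "joint_torque": joint torques, N m; "position": TCP position; "tool_rot": TCP orientation; "ft_force": force on the tool from outside, world axes, zero at the start; "torque": the same for the moment, N m; "grip_width": opening from 0.0 (shut) to 1.0 (fully open); "grip_force": force on a finger pad.
Only numpy, scipy, OpenCV 4.12 (cv2) and the standard library are available. Lean on these libraries where they do the work, as an engineer would, in place of code of your own. Each camera call takes 0.05 s, during which the arm holds its last target. There are 200 camera calls.

## Working session

There is one attempt and no reset: what is moved stays moved. The work goes in short steps, Python scripts to look and compute and a tool call to move; the robot and the scene stay as the last step left them, time stands still between calls to the robot, and variables do not carry over. Pictures are saved under pics/ and viewed, at most 10 in all, crops included, and the job is handed in when it is done.

Besides the shell and the picture viewer there is one more tool, called as a command line: name --argument value ..., lists and objects as JSON in quotes. jog_arm: Moves the arm, as the interface text tells. Its arguments: {"type":"object","properties":{"rows":{"type":"string"},"force":{"type":"number"}},"required":["rows"]}

```bash
mkdir -p pics; ls
cat > h.py <<'E'
import numpy as np, cv2
from scipy.spatial.transform import Rotation as R
from bench import ctrl, imaging, ticket
def K(d):
    f=240/np.tan(np.radians(d["vertical_fov"])/2); return f
def rot(d):
    o=np.array(d["orientation"],float)
    return o if o.shape==(3,3) else (R.from_rotvec(o) if o.size==3 else R.from_quat(o)).as_matrix()
def rays(d,uv):
    f=K(d); m=np.array([[f,0,d["cx"]],[0,f,d["cy"]],[0,0,1]])
    p=cv2.undistortPoints(np.array(uv,float).reshape(-1,1,2),m,np.array([d["k1"],0,0,0.]),).reshape(-1,2)
    return np.c_[p,np.ones(len(p))]@rot(d).T
def plane(d,uv,z):
    r=rays(d,uv); o=np.array(d["origin"]); return o+r*((z-o[2])/r[:,2])[:,None]
def px(d,P):
    f=K(d); m=np.array([[f,0,d["cx"]],[0,f,d["cy"]],[0,0,1]]); M=rot(d).T
    return cv2.projectPoints(np.array(P,float).reshape(-1,3),cv2.Rodrigues(M)[0],-M@np.array(d["origin"]),m,np.array([d["k1"],0,0,0.]))[0].reshape(-1,2)
E
python3 - <<'E'
from h import *
for n in("top","side"):
    d=imaging.get_image(n); cv2.imwrite(f"pics/{n}0.png",d["img"]); print({k:v for k,v in d.items() if k!="img"})
print(ctrl.get_state())
E
```

```text
pics
{'vertical_fov': 51.56902461409115, 'cx': 306.6559093973646, 'cy': 247.04189105435353, 'k1': -0.11974474607946976, 'origin': array([0.36950892, 0.00620558, 1.28442382]), 'orientation': array([-2.14651498,  2.16695077, -0.13255306])}
{'vertical_fov': 53.73321400117987, 'cx': 317.4424723469045, 'cy': 246.98019628230927, 'k1': 0.0003263876860184668, 'origin': array([0.15708205, 0.67212224, 1.00254951]), 'orientation': array([-0.70121724,  2.683494  , -1.00731896])}
{'time': 0.1, 'joint_positions': array([ 1.14312137,  0.32176661, -0.07005395,  1.4515485 ,  0.02259864,
        1.37079879, -0.05690201]), 'qd': array([ 0.00123177, -0.00066373, -0.00051106, -0.00406759, -0.00021873,
       -0.00012469, -0.00184694]), 'joint_torque': array([ 2.07746398e-04, -4.92571306e+01, -4.05570958e-01, -3.13399494e+01,
       -6.40958687e-02,  3.95212602e-02,  7.89735577e-05]), 'position': array([ 0.2776321 , -0.58717851,  0.22156139]), 'tool_rot': array([-3.06363645e+00, -6.87938059e-01,  7.50798969e-04]), 'ft_force': array([ 0.30330239,  0.32118419, -0.47173709]), 'torque': array([ 0.01159414,  0.00187491, -0.01710482]), 'grip_force': 0.0, 'grip_width': 0.99887381779743}
```

View pics/top0.png

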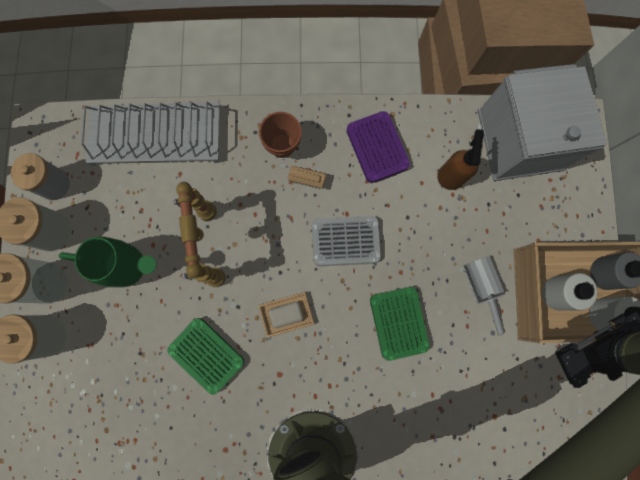

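View pics/side0.png

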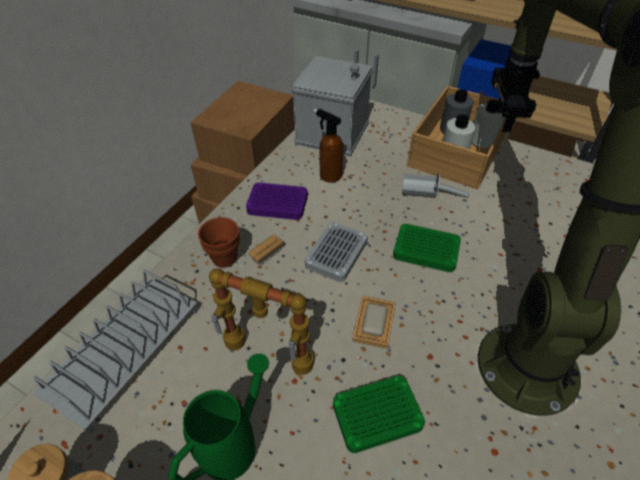

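Top: the tray is silver at about (347,241). The tap's bridge runs (184,190) to (194,268), with feet near (207,210) and (215,277). In the side view the feet are at about (234,340) and (303,362). I'll zoom in on the tap and tray.

Run:
```python
from h import *
a=cv2.imread("pics/top0.png");b=cv2.imread("pics/side0.png")
A=cv2.resize(a[170:300,165:265],None,fx=4,fy=4,interpolation=cv2.INTER_CUBIC)
B=cv2.resize(b[260:390,200:300+25],None,fx=3.2,fy=4,interpolation=cv2.INTER_CUBIC)
cv2.imwrite("pics/c0.png",np.hstack([A,B]))
d=imaging.get_image("top"); hsv=cv2.cvtColor(d["img"],cv2.COLOR_BGR2HSV)
for c in ((330,241),(347,216),(347,268),(316,240),(379,240)): print(c,hsv[c[1],c[0]])
print(hsv[225,300:395,:].tolist()[::6])
```

```text
(330, 241) [ 90   7 110]
(347, 216) [ 11  70 116]
(347, 268) [ 24  29 133]
(316, 240) [ 75   8 127]
(379, 240) [38 11 96]
[[24, 28, 135], [25, 24, 128], [45, 8, 129], [80, 6, 123], [100, 8, 91], [90, 7, 113], [83, 10, 101], [100, 7, 103], [90, 7, 113], [90, 7, 113], [100, 7, 105], [90, 5, 96], [90, 6, 124], [45, 11, 90], [26, 26, 135], [26, 27, 134]]
```

View pics/c0.png

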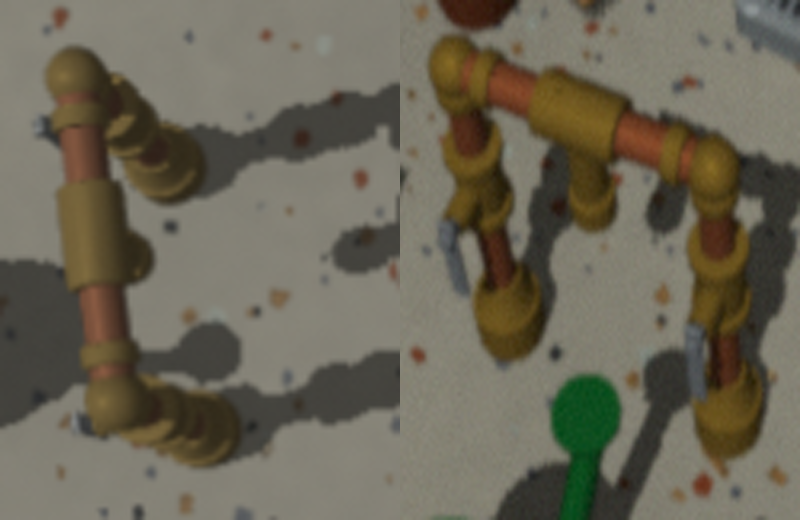

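Feet in the crop: right edge/bottom at about (206,202) and (240,466) in the top view. The elbow balls are at (74,74) and (117,402) in top, and (455,65) and (713,165) in side. Now I'll compute poses.

```bash
cat >> h.py <<'E'
def tri(d1,p1,d2,p2):
    a=rays(d1,[p1])[0];b=rays(d2,[p2])[0];o1=np.array(d1["origin"]);o2=np.array(d2["origin"])
    t=np.linalg.lstsq(np.c_[a,-b],o2-o1,rcond=None)[0]; A=o1+t[0]*a;B=o2+t[1]*b
    return (A+B)/2,np.linalg.norm(A-B)
def tray(d,box):
    u0,v0,u1,v1=box; hsv=cv2.cvtColor(d["img"],cv2.COLOR_BGR2HSV)
    m=np.zeros((480,640),np.uint8); m[v0:v1,u0:u1]=((hsv[v0:v1,u0:u1,1]<19)&(hsv[v0:v1,u0:u1,2]>60))*255
    m=cv2.morphologyEx(m,cv2.MORPH_CLOSE,np.ones((5,5)));m=cv2.morphologyEx(m,cv2.MORPH_OPEN,np.ones((7,7)))
    c=max(cv2.findContours(m,cv2.RETR_EXTERNAL,cv2.CHAIN_APPROX_NONE)[0],key=cv2.contourArea)
    P=plane(d,cv2.convexHull(c).reshape(-1,2),0.028)[:,:2]
    (cx,cy),(w,h),a=cv2.minAreaRect((P*1000).astype(np.float32))
    if w>h: w,h,a=h,w,a+90
    a=(a+90)%180-90   # angle of short side (tray x) from world x
    return np.array([cx,cy])/1000,(w,h),a
E
python3 - <<'E'
from h import *
d=imaging.get_image("top");s=imaging.get_image("side")
T=lambda X,Y:(165+(X-1.5)/4,170+(Y-1.5)/4)
S=lambda X,Y:(200+(X-400-1.1)/3.2,260+(Y-1.5)/4)
e1=tri(d,T(74,74),s,S(455,65));e2=tri(d,T(117,402),s,S(713,165));print("elbows",e1,e2)
v=e1[0]-e2[0];print("sep",np.linalg.norm(v),"mid",(e1[0]+e2[0])/2,"yaw deg of tap x",np.degrees(np.arctan2(v[1],v[0])))
print("elbow plane255",plane(d,[T(74,74),T(117,402)],.258), plane(s,[S(455,65),S(713,165)],.258))
f=plane(d,[T(166,162),T(200,426)],0.0);print("feet top",f,f.mean(0))
# side feet: bottoms
g=plane(s,[S(510,360),S(729,458)],0.0);print("side foot bottom pts",g)
# overlay feet circles & tray
hull=tray(d,(295,200,395,280));print("tray",hull)
E
```

```text
elbows (array([0.62674912, 0.26962719, 0.25613009]), np.float64(0.000992631535178566)) (array([0.45249818, 0.24316647, 0.25706912]), np.float64(0.0024855234204549876))
sep 0.17625107809999105 mid [0.53962365 0.25639683 0.2565996 ] yaw deg of tap x 8.634629768996547
elbow plane255 [[0.62674509 0.26939009 0.258     ]
 [0.45126705 0.24245617 0.258     ]] [[0.62504944 0.27051936 0.258     ]
 [0.45334673 0.24404091 0.258     ]]
feet top [[0.63064672 0.27216056 0.        ]
 [0.45578935 0.24701614 0.        ]] [0.54321804 0.25958835 0.        ]
side foot bottom pts [[0.61520145 0.28880948 0.        ]
 [0.4413921  0.26337717 0.        ]]
tray (array([ 0.54281659, -0.09286187]), (123.46981048583984, 175.38832092285156), 1.9030739068984985)
```

```bash
cat >> h.py <<'E'
def tapm(o,yawdeg):
    y=np.radians(yawdeg);c,s=np.cos(y),np.sin(y)
    return lambda P:np.array([o[0]+c*P[0]-s*P[1],o[1]+s*P[0]+c*P[1],P[2]])
E
python3 - <<'E'
from h import *
m=tapm((0.542,0.2575),8.4)
out=[]
for n,(u,v) in (("top",(165,170)),("side",(195,260))):
    d=imaging.get_image(n);k=4
    A=cv2.resize(d["img"][v:v+130,u:u+(100 if n=="top" else 100+30)],None,fx=k if n=="top" else 3,fy=k,interpolation=cv2.INTER_CUBIC)
    kx=k if n=="top" else 3
    def dr(P,col):
        p=px(d,[m(q) for q in P]); cv2.polylines(A,[np.int32(np.c_[(p[:,0]-u+.5)*kx,(p[:,1]-v+.5)*k])],True,col,1)
    t=np.linspace(0,2*np.pi,50)
    for sx in(-.0875,.0875):
        for z,c in((0,(255,0,0)),(.036,(0,255,255))): dr([(sx+.025*np.cos(a),.025*np.sin(a),z) for a in t],c)
        dr([(sx+.011*np.cos(a),.011*np.sin(a),.255) for a in t],(255,255,255))
    dr([(.0155*np.cos(a),.0155*np.sin(a),.169) for a in t],(0,0,255))
    out.append(A)
cv2.imwrite("pics/ov.png",np.hstack(out))
E
```

```text
(no output)
```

View pics/ov.png

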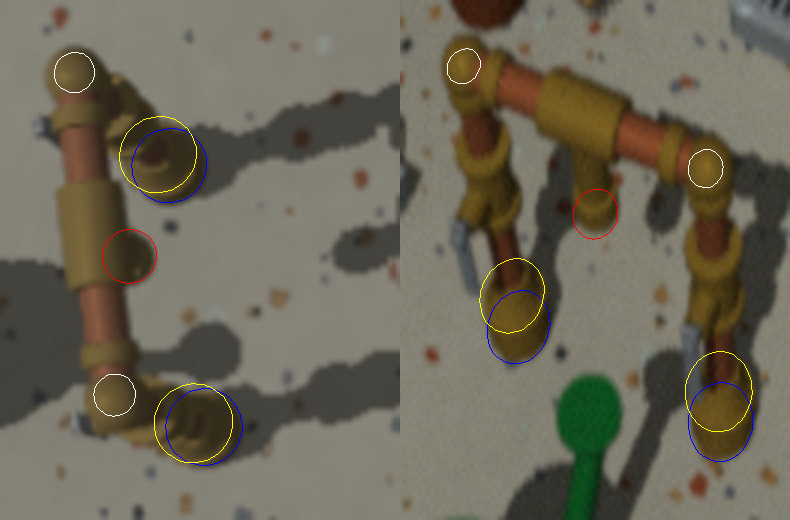

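Tap overlay agrees in both views: tap at (0.542, 0.258), yaw 8.4°. I'll first push the tray sideways onto the tap's axis using the half-open fingers, then push on its end.

jog_arm --rows "2.0 -4.3 0 0 0 0 0;2.0 -4.3 0 0 0 0 0;2.0 -4.3 0 0 0 0 0;2.0 -4.3 0 0 0 0 0;2.0 -4.3 0 0 0 0 0"

```text
time: 0.98
position: [0.2764, -0.349, 0.2227]
tool_rot: [3.065, 0.688, 0.0]
ft_force: [0.6, 0.2, 0.5]
grip_width: 0.545
grip_force: 0.0
```

```bash
cat >> h.py <<'E'
O=(0.542,0.258);YAW=8.4
def go(xt,yt,z,xdir,world=None):
    """needed shift (cm, tool axes now) to tap-frame point xt,yt; turn about tool z so tool x lies at xdir deg (world)"""
    s=ctrl.get_state();r=R.from_rotvec(s["tool_rot"]);t=tapm(O,YAW)((xt,yt,z))
    y=r.as_matrix()[:,0];now=np.degrees(np.arctan2(y[1],y[0]))
    print("t",round(s["time"],2),"tcp",s["position"].round(4),"tgt",t.round(4),"tilt",r.as_matrix()[:,2].round(3))
    print(" shift cm",(r.inv().apply(t-s["position"])*100).round(2),"turn z",np.radians(now-xdir).round(3),"j",s["joint_positions"].round(2),"F",s["ft_force"].round(1),"open",round(s["grip_width"],2))
def intap(p):
    y=np.radians(YAW);c,s=np.cos(y),np.sin(y);q=np.array(p[:2])-O;return np.array([c*q[0]+s*q[1],-s*q[0]+c*q[1]])
E
python3 -c "
from h import *
print(intap((0.5428,-0.0929)))
go(-0.147,-0.348,0.12,8.4)"
```

```text
[-0.05046912 -0.34725253]
t 0.97 tcp [ 0.2764 -0.349   0.2227] tgt [ 0.4474 -0.1077  0.12  ] tilt [ 0.    -0.001 -1.   ]
 shift cm [ 25.78 -14.5   10.26] turn z 0.295 j [ 1.04 -0.11 -0.18  1.92 -0.02  1.33 -0.27] F [0.6 0.2 0.5] open 0.55
```

jog_arm --rows "4.3 -2.4 0 0 0 0 0;4.3 -2.4 0 0 0 0 0;4.3 -2.4 0 0 0 0 0;4.3 -2.4 1 0 0 0 0;4.3 -2.4 2 0 0 0 0"

```text
time: 1.6
position: [0.4209, -0.1491, 0.1933]
tool_rot: [3.063, 0.687, 0.003]
ft_force: [0.7, 0.8, 0.6]
grip_width: 0.497
grip_force: 0.0
```

jog_arm --rows "4.3 -2.5 3 0 0 0 0;0 0 2 0 0 0.147 0;0 0 2.3 0 0 0.148 0"

```text
time: 1.98
position: [0.4481, -0.1084, 0.1191]
tool_rot: [3.133, 0.226, 0.001]
ft_force: [0.1, -0.4, -0.4]
grip_width: 0.503
grip_force: 0.0
```

```bash
python3 -c "
from h import *
go(-0.140,-0.348,0.008,8.4)
d=imaging.get_image('top');print(tray(d,(295,195,395,290)))
cv2.imwrite('pics/t1.png',d['img'][150:350,230:480].repeat(3,0).repeat(3,1)[:600])"
```

```text
t 1.98 tcp [ 0.4481 -0.1084  0.1191] tgt [ 0.4543 -0.1067  0.008 ] tilt [ 0.001 -0.    -1.   ]
 shift cm [ 0.64 -0.08 11.11] turn z -0.003 j [ 0.76  0.02 -0.58  2.01  0.02  1.11 -1.26] F [ 0.1 -0.4 -0.4] open 0.5
(array([ 0.56620892, -0.08249557]), (114.30044555664062, 195.7259979248047), 23.92084503173828)
```

View pics/t1.png

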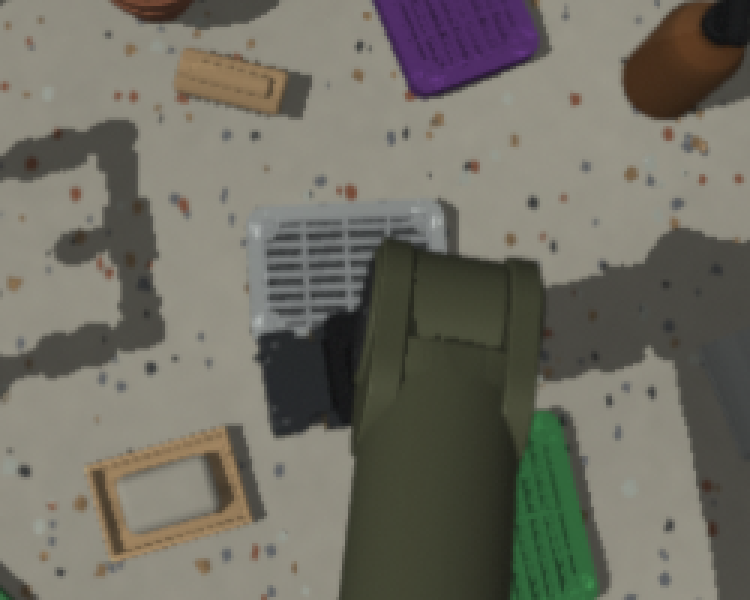

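The gripper is clear of everything and sits beside the tray's near edge, and the tray is unmoved. Next I descend and push sideways.

jog_arm --rows "0 0 4 0 0 0 0;0 0 4 0 0 0 0;0 0 2 0 0 0 0;0 0 1.1 0 0 0 0;0 0 0 0 0 0 0"

```text
time: 2.65
position: [0.4475, -0.1092, 0.0086]
tool_rot: [-3.133, -0.232, 0.001]
ft_force: [-0.0, -0.3, 0.0]
grip_width: 0.498
grip_force: 0.0
```

jog_arm --rows "0.8 0 0 0 0 0 0;0.6 0 0 0 0 0 0;0.5 0 0 0 0 0 0;0.5 0 0 0 0 0 0;0.5 0 0 0 0 0 0"

```text
time: 3.28
position: [0.4715, -0.106, 0.0079]
tool_rot: [3.133, 0.228, -0.017]
ft_force: [-13.5, -1.6, 12.0]
grip_width: 0.5
grip_force: 6.6
```

jog_arm --rows "0.5 0 0 0 0 0 0;0.5 0 0 0 0 0 0;0.5 0 0 0 0 0 0;0.5 0 0 0 0 0 0;0.5 0 0 0 0 0 0"

```text
time: 3.9
position: [0.4963, -0.1033, 0.0078]
tool_rot: [3.132, 0.227, -0.017]
ft_force: [-13.6, -3.9, 11.5]
grip_width: 0.499
grip_force: 6.8
```

```bash
python3 -c "
from h import *
go(-0.0695,-0.348,0.008,8.4)
d=imaging.get_image('top');print(tray(d,(295,185,395,290)))
cv2.imwrite('pics/t2.png',d['img'][150:350,230:480].repeat(3,0).repeat(3,1)[:600])"
```

```text
t 3.9 tcp [ 0.4963 -0.1033  0.0078] tgt [ 0.5241 -0.0964  0.008 ] tilt [-0.011 -0.002 -1.   ]
 shift cm [ 2.85 -0.28 -0.05] turn z -0.002 j [ 0.66  0.3  -0.57  2.    0.21  0.91 -1.44] F [-13.6  -3.9  11.5] open 0.5
(array([ 0.58073889, -0.08185508]), (94.51154327392578, 175.20448303222656), 10.631965637207031)
```

View pics/t2.png

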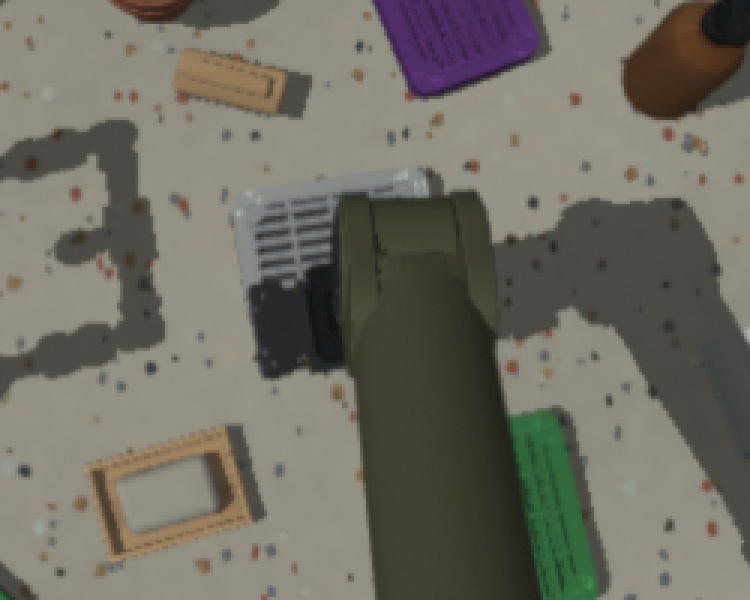

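The tray is turning square to the tap. There's some downward friction, so I'll ease up slightly and finish the side push.

jog_arm --rows "0.5 0 -0.1 0 0 0 0;0.5 0 -0.1 0 0 0 0;0.5 0 0 0 0 0 0;0.5 0 0 0 0 0 0;0.4 0 0 0 0 0 0"

```text
time: 4.58
position: [0.5249, -0.0974, 0.0103]
tool_rot: [-3.133, -0.231, 0.001]
ft_force: [-3.5, -0.2, -2.9]
grip_width: 0.5
grip_force: 1.7
```

```bash
python3 -c "
from h import *
go(-0.0695,-0.348,0.008,8.4)"
```

```text
t 4.58 tcp [ 0.5249 -0.0974  0.0103] tgt [ 0.5241 -0.0964  0.008 ] tilt [-0.  0. -1.]
 shift cm [-0.07 -0.11  0.23] turn z 0.001 j [ 0.63  0.34 -0.56  1.94  0.23  0.92 -1.47] F [-3.5 -0.2 -2.9] open 0.5
```

jog_arm --rows "-2 0 0 0 0 0 0;-3 0 0 0 0 0 0;-2 2 -4 0 0 0 0;0 4 -4 0 0 0 0;0 4 -4 0 0 0 0"

```text
time: 5.2
position: [0.4727, -0.2081, 0.1337]
tool_rot: [3.13, 0.232, 0.009]
ft_force: [0.2, -0.5, -0.2]
grip_width: 0.504
grip_force: 0.0
```

jog_arm --rows "0 3 -1 0 0 0 0;0 0 0 0 0 -0.175 0;0 0 0 0 0 -0.175 0;0 0 0 0 0 -0.175 0;0 0 0 0 0 -0.175 0"

```text
time: 5.82
position: [0.4771, -0.2369, 0.1421]
tool_rot: [2.856, 1.298, 0.006]
ft_force: [0.8, 0.1, 0.4]
grip_width: 0.5
grip_force: 0.0
```

jog_arm --rows "0 0 0 0 0 -0.175 0;0 0 0 0 0 -0.175 0;0 0 0 0 0 -0.175 0;0 0 0 0 0 -0.175 0;0 0 0 0 0 -0.171 0"

```text
time: 6.45
position: [0.4771, -0.2369, 0.1421]
tool_rot: [2.041, 2.381, 0.003]
ft_force: [-0.4, 0.9, 0.7]
grip_width: 0.504
grip_force: 0.0
```

```bash
python3 -c "
from h import *
d=imaging.get_image('top');t=tray(d,(290,175,395,270));print(t,intap(t[0]))
go(0,-0.475,0.12,98.4)
cv2.imwrite('pics/t3.png',d['img'][150:350,230:480].repeat(3,0).repeat(3,1)[:600])"
```

```text
(array([ 0.59352869, -0.07908498]), (125.91791534423828, 175.17430114746094), 7.448910236358643) [ 0.00173351 -0.34099631]
t 6.5 tcp [ 0.477  -0.2369  0.1421] tgt [ 0.6114 -0.2119  0.12  ] tilt [ 0.005 -0.002 -1.   ]
 shift cm [ 0.35 13.65  2.27] turn z 0.012 j [ 1.    0.17 -0.65  1.83  0.11  1.17  0.48] F [-0.3 -0.8 -0.7] open 0.5
```

View pics/t3.png

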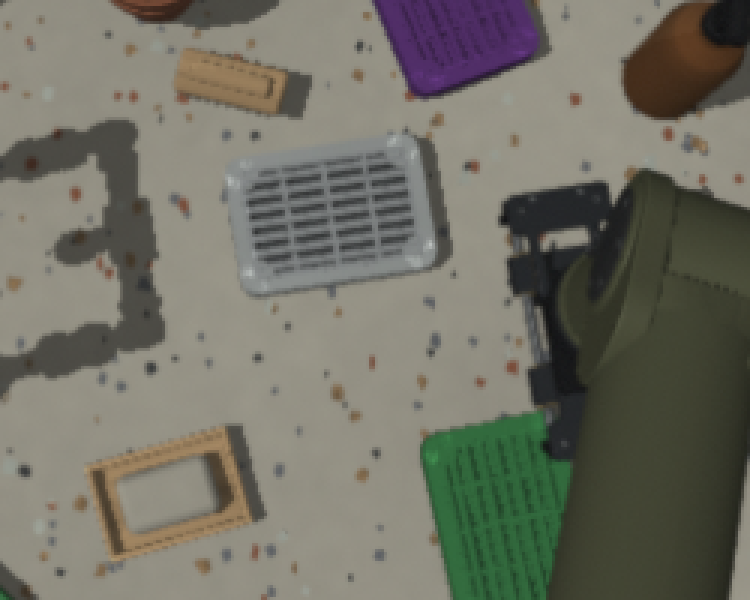

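The tray is unobstructed now, nearly square and close to the axis. I'll measure its centre from the dark grille slots and move behind it.

jog_arm --rows "0.1 3.4 0 0 0 0.012 0;0.1 3.4 0.3 0 0 0 0;0.1 3.4 1 0 0 0 0;0.05 3.4 1 0 0 0 0;0 0 0 0 0 0 0"

```text
time: 7.12
position: [0.6119, -0.2124, 0.1172]
tool_rot: [2.065, 2.366, 0.006]
ft_force: [0.3, 0.1, 0.9]
grip_width: 0.504
grip_force: 0.0
```

```bash
cat >> h.py <<'E'
def slots(d,c,th=80):
    """pose of the tray from its dark slots: c = rough tray centre (world xy), plane z=.028"""
    g=cv2.cvtColor(d["img"],cv2.COLOR_BGR2GRAY)
    m=(g<th).astype(np.uint8); k=np.zeros_like(m); y=np.radians(YAW)
    ex=np.array([np.cos(y),np.sin(y)]);ey=np.array([-ex[1],ex[0]])
    Q=[np.r_[c+a*.05*ex+b*.075*ey,.028] for a,b in((1,1),(1,-1),(-1,-1),(-1,1))]
    cv2.fillPoly(k,[np.int32(px(d,Q).round())],1)
    v,u=np.nonzero(m&k); P=plane(d,np.c_[u,v],.028)[:,:2]
    (cx,cy),(w,h),a=cv2.minAreaRect((P*1000).astype(np.float32))
    if w>h: w,h,a=h,w,a+90
    return np.array([cx,cy])/1000,(round(w,1),round(h,1)),(a+90)%180-90,len(u)
E
python3 -c "
from h import *
d=imaging.get_image('top');t=tray(d,(290,175,395,270));print(t,intap(t[0]))
for th in (60,70,80,90):
  s=slots(d,t[0],th);print(s,intap(s[0]))
s=imaging.get_image('side')
for th in (60,70,80):
  q=slots(s,t[0],th);print('side',q,intap(q[0]))
go(0.002,-0.475,0.008,98.4)"
```

```text
(array([ 0.59315955, -0.07913227]), (124.21851348876953, 179.46392822265625), 8.420122146606445) [ 0.00136142 -0.34098917]
(array([ 0.60034949, -0.07257649]), (50.4, 122.0), 8.831972122192383, 9) [ 0.00943192 -0.33555405]
(array([ 0.59473328, -0.07862799]), (65.8, 133.2), 8.432269096374512, 212) [ 0.00299193 -0.34072019]
(array([ 0.59423315, -0.07845691]), (67.5, 134.9), 8.411736488342285, 382) [ 0.00252217 -0.34047789]
(array([ 0.59410052, -0.07831049]), (85.6, 136.4), 9.004971504211426, 557) [ 0.00241235 -0.34031366]
side (array([ 0.59587567, -0.0768929 ]), (66.8, 125.9), 8.116984367370605, 170) [ 0.00437554 -0.3391706 ]
side (array([ 0.59067822, -0.07648527]), (77.3, 128.9), 8.215156555175781, 299) [-0.0007066  -0.33800808]
side (array([ 0.59476691, -0.07709969]), (87.7, 133.1), 8.083234786987305, 465) [ 0.00324846 -0.3392132 ]
t 7.22 tcp [ 0.6097 -0.2142  0.118 ] tgt [ 0.6134 -0.2116  0.008 ] tilt [ 0.002 -0.    -1.   ]
 shift cm [ 0.2   0.39 11.  ] turn z -0.012 j [ 0.79  0.45 -0.64  1.57  0.28  1.21  0.23] F [-0.8 -0.3  0.6] open 0.5
```

jog_arm --rows "0 0.4 4 0 0 0 0;0 0 4 0 0 0 0;0 0 1.5 0 0 0 0;0 0 1.2 0 0 0 0;0 0 0 0 0 0 0"

```text
time: 7.85
position: [0.6128, -0.2142, 0.011]
tool_rot: [2.067, 2.365, 0.0]
ft_force: [0.4, -0.2, -0.1]
grip_width: 0.498
grip_force: 0.0
```

jog_arm --rows "1 0 0 0 0 0 0;1 0 0 0 0 0 0;0.6 0 0 0 0 0 0;0.4 0 0 0 0 0 0;0.4 0 0 0 0 0 0"

```text
time: 8.48
position: [0.6081, -0.1801, 0.0106]
tool_rot: [2.066, 2.366, -0.0]
ft_force: [0.7, 0.1, -0.1]
grip_width: 0.503
grip_force: 0.0
```

```bash
python3 -c "
from h import *
go(0.002,-0.435,0.010,98.4)
d=imaging.get_image('top');t=tray(d,(285,175,395,270));s=slots(d,t[0],80);print(t,s,intap(s[0]),intap(ctrl.get_state()['position']))"
```

```text
t 8.47 tcp [ 0.6081 -0.1801  0.0106] tgt [ 0.6075 -0.172   0.01  ] tilt [ 0. -0. -1.]
 shift cm [0.8  0.05 0.06] turn z -0.012 j [ 0.72  0.55 -0.61  1.69  0.36  1.02  0.13] F [ 0.7  0.1 -0.1] open 0.5
(array([ 0.59323535, -0.07914872]), (124.3301773071289, 175.01727294921875), 8.542227745056152) (array([ 0.5945979 , -0.08456627]), (75.6, 148.4), 3.0847926139831543, 398) [ 0.00199053 -0.34657499] [ 0.00145206 -0.44228972]
```

jog_arm --rows "0.5 0 0 0 0 -0.012 0;0.5 0 0 0 0 0 0;0.6 0 0 0 0 0 0;0.6 0 0 0 0 0 0;0.6 0 0 0 0 0 0"

```text
time: 9.15
position: [0.6039, -0.1527, 0.0105]
tool_rot: [2.053, 2.378, -0.001]
ft_force: [1.4, -4.1, -0.8]
grip_width: 0.496
grip_force: 2.2
```

jog_arm --rows "0.8 -0.05 0 0 0 0 0;0.8 -0.05 0 0 0 0 0;0.8 -0.05 0 0 0 0 0;0.8 -0.05 0 0 0 0 0;0.8 -0.05 0 0 0 0 0"

```text
time: 9.78
position: [0.5955, -0.1126, 0.0105]
tool_rot: [-2.052, -2.379, 0.0]
ft_force: [0.4, -4.7, -1.3]
grip_width: 0.503
grip_force: 2.0
```

```bash
cat > look.py <<'E'
from h import *
p=intap(ctrl.get_state()['position']);c=tapm(O,YAW)((p[0],p[1]+.0945,0))[:2]
d=imaging.get_image('top');s=imaging.get_image('side')
for n,i in(('top',d),('side',s)):
  for th in(75,85): q=slots(i,c,th);print(n,q[1:],intap(q[0]).round(4))
q=px(d,[np.r_[c,.028]])[0]; u,v=map(int,q); b=(max(u-48,0),v-38,u+44,v+38)
t=tray(d,b);print('hull',t[1],t[2],intap(t[0]).round(4));print('tcp in tap',p.round(4))
go(0,-0.0945,0.010,98.4)
E
python3 look.py
```

```text
top ((101.8, 143.4), 9.213021278381348, 411) [-0.0013 -0.2844]
top ((101.8, 144.6), 9.213021278381348, 611) [-0.0013 -0.2838]
side ((78.1, 133.1), 7.976101875305176, 361) [-0.0032 -0.2769]
side ((88.7, 133.6), 9.890347480773926, 571) [ 0.0012 -0.2761]
hull (125.69544219970703, 159.130859375) 8.171624183654785 [-0.0018 -0.2732]
tcp in tap [-0.0012 -0.3745]
t 9.88 tcp [ 0.5954 -0.1109  0.0105] tgt [0.5558 0.1645 0.01  ] tilt [-0.001  0.002 -1.   ]
 shift cm [27.82  0.17  0.1 ] turn z 0.002 j [ 0.66  0.5  -0.64  1.76  0.35  1.    0.04] F [-0.6  0.1  0.5] open 0.5
```

jog_arm --rows "0.8 0 0 0 0 0 0;0.8 0 0 0 0 0 0;0.8 0 0 0 0 0 0;0.8 0 0 0 0 0 0;0.8 0 0 0 0 0 0"

```text
time: 10.5
position: [0.5898, -0.0732, 0.0106]
tool_rot: [2.052, 2.378, -0.0]
ft_force: [0.8, -4.9, -0.1]
grip_width: 0.497
grip_force: 2.4
```

jog_arm --rows "0.8 0 0 0 0 0 0;0.8 0 0 0 0 0 0;0.8 0 0 0 0 0 0;0.8 0 0 0 0 0 0;0.8 0 0 0 0 0 0"

```text
time: 11.12
position: [0.5839, -0.0337, 0.0106]
tool_rot: [2.052, 2.378, -0.0]
ft_force: [1.2, -4.8, -0.4]
grip_width: 0.496
grip_force: 2.6
```

jog_arm --rows "0.8 0 0 0 0 0 0;0.8 0 0 0 0 0 0;0.8 0 0 0 0 0 0;0.8 0 0 0 0 0 0;0.5 0 0 0 0 0 0"

```text
time: 11.75
position: [0.5784, 0.0031, 0.0106]
tool_rot: [-2.052, -2.379, 0.001]
ft_force: [1.2, -5.6, 0.0]
grip_width: 0.501
grip_force: 2.7
```

```bash
python3 look.py
python3 - <<'E'
from h import *
out=[]
for n,(u,v) in (("top",(190,160)),("side",(190,200))):
    d=imaging.get_image(n);A=cv2.resize(d["img"][v:v+145,u:u+130],None,fx=3,fy=4,interpolation=cv2.INTER_CUBIC)
    out.append(A)
cv2.imwrite("pics/t4.png",np.hstack(out))
E
```

```text
top ((101.0, 153.0), 8.400161743164062, 1101) [-0.0006 -0.1639]
top ((101.8, 153.7), 8.430480003356934, 1304) [-0.001  -0.1636]
side ((101.7, 141.0), 8.11416244506836, 832) [-0.0017 -0.1568]
side ((101.7, 142.0), 7.473780632019043, 1102) [-0.0017 -0.1568]
hull (127.03970336914062, 149.48138427734375) 8.93266487121582 [-0.0015 -0.1515]
tcp in tap [-0.0013 -0.2575]
t 11.85 tcp [0.5782 0.0039 0.0105] tgt [0.5558 0.1645 0.01  ] tilt [-0.     0.001 -1.   ]
 shift cm [16.21  0.15  0.07] turn z 0.002 j [ 0.52  0.46 -0.68  1.83  0.34  0.98 -0.16] F [-0.9 -2.8  0.4] open 0.5
```

View pics/t4.png

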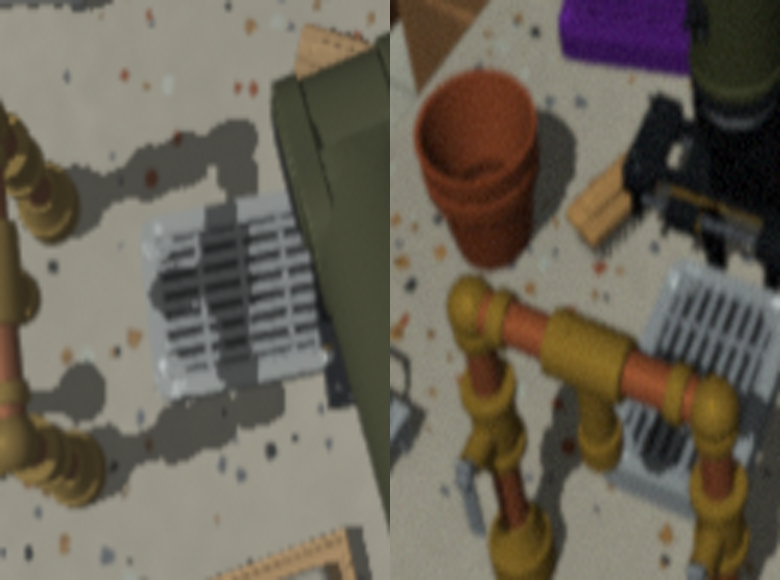

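The tray is just short of the feet and looks centred. I'll check its lateral fit using edge lines.

```bash
cat > edges.py <<'E'
from h import *
d=imaging.get_image('top');hsv=cv2.cvtColor(cv2.GaussianBlur(d["img"],(0,0),.7),cv2.COLOR_BGR2HSV).astype(int)
p=intap(ctrl.get_state()['position']);yc=p[1]+.0945;m=tapm(O,YAW)
for name,x0,z in(("far top",.06,.028),("near base",-.06,0),("near top",-.06,.028)):
    r=[]
    for yt in np.arange(yc-.03,yc+.066,.004):
        xs=np.arange(x0-.012,x0+.012,.0005)
        q=px(d,[m((x,yt,z)) for x in xs]).astype(np.float32)
        prof=cv2.remap(hsv[...,1].astype(np.float32),q[:,0],q[:,1],cv2.INTER_LINEAR).ravel()
        if prof.max()-prof.min()<10: continue
        g=np.gradient(cv2.GaussianBlur(prof.reshape(-1,1),(1,9),2).ravel())*np.sign(x0); i=np.argmax(g)
        r.append((yt,xs[i]))
    r=np.array(r)
    if len(r)>3:
        c=np.polyfit(r[:,0],r[:,1],1); print(name,len(r),"median x mm",(np.median(r[:,1])*1000).round(2),"slope deg (ccw+)",-np.degrees(c[0]).round(2))
E
python3 edges.py
```

```text
far top 24 median x mm 60.5 slope deg (ccw+) 1.06
near base 24 median x mm -60.5 slope deg (ccw+) 0.45
near top 24 median x mm -63.75 slope deg (ccw+) 0.41
```

Edges at +60.5 and -60.5 mm in the tap frame: centred. I'll ease it through.

jog_arm --rows "0.6 0 0 0 0 0 0;0.6 0 0 0 0 0 0;0.6 0 0 0 0 0 0;0.5 0 0 0 0 0 0;0.5 0 0 0 0 0 0"

```text
time: 12.62
position: [0.5747, 0.0286, 0.0105]
tool_rot: [2.053, 2.376, -0.002]
ft_force: [0.6, -6.6, 0.4]
grip_width: 0.499
grip_force: 2.8
```

jog_arm --rows "0.5 0 0 0 0 0 0;0.4 0 0 0 0 0 0;0.4 0 0 0 0 0 0;0.4 0 0 0 0 0 0;0.4 0 0 0 0 0 0"

```text
time: 13.25
position: [0.5717, 0.0492, 0.0106]
tool_rot: [2.053, 2.376, -0.002]
ft_force: [0.6, -5.7, 1.0]
grip_width: 0.5
grip_force: 2.9
```

jog_arm --rows "0.4 0 0 0 0 0 0;0.4 0 0 0 0 0 0;0.4 0 0 0 0 0 0;0.4 0 0 0 0 0 0;0.4 0 0 0 0 0 0"

```text
time: 13.88
position: [0.5688, 0.0689, 0.0106]
tool_rot: [2.053, 2.376, -0.003]
ft_force: [0.6, -6.9, -0.1]
grip_width: 0.501
grip_force: 3.0
```

```bash
python3 edges.py; python3 look.py|tail -3
```

```text
far top 23 median x mm 61.0 slope deg (ccw+) -2.46
near base 24 median x mm -60.0 slope deg (ccw+) -0.26
near top 24 median x mm -63.0 slope deg (ccw+) -0.27
tcp in tap [-0.0011 -0.19  ]
t 14.03 tcp [0.5686 0.07   0.0106] tgt [0.5558 0.1645 0.01  ] tilt [ 0.    -0.001 -1.   ]
 shift cm [9.54 0.11 0.05] turn z -0.0 j [ 0.42  0.45 -0.7   1.84  0.35  0.98 -0.29] F [ 0.3 -4.3  0.9] open 0.5
```

jog_arm --rows "0.4 0 0 0 0 0 0;0.4 0 0 0 0 0 0;0.4 0 0 0 0 0 0;0.4 0 0 0 0 0 0;0.4 0 0 0 0 0 0"

```text
time: 14.65
position: [0.5658, 0.0888, 0.0105]
tool_rot: [2.053, 2.376, -0.003]
ft_force: [0.6, -7.2, 1.8]
grip_width: 0.501
grip_force: 3.8
```

jog_arm --rows "0.4 0 0 0 0 0 0;0.4 0 0 0 0 0 0;0.4 0 0 0 0 0 0;0.4 0 0 0 0 0 0;0.4 0 0 0 0 0 0"

```text
time: 15.28
position: [0.5627, 0.1077, 0.0105]
tool_rot: [2.052, 2.376, -0.005]
ft_force: [0.4, -8.7, 2.8]
grip_width: 0.502
grip_force: 4.0
```

```bash
python3 edges.py; python3 look.py|tail -3;  python3 - <<'E'
from h import *
out=[]
for n,(u,v) in (("top",(150,160)),("side",(190,200))):
    d=imaging.get_image(n);A=cv2.resize(d["img"][v:v+145,u:u+130],None,fx=3,fy=4,interpolation=cv2.INTER_CUBIC)
    out.append(A)
cv2.imwrite("pics/t5.png",np.hstack(out))
E
```

```text
far top 19 median x mm 61.5 slope deg (ccw+) -4.21
near base 24 median x mm -60.75 slope deg (ccw+) 2.23
near top 24 median x mm -63.5 slope deg (ccw+) 0.7
tcp in tap [-0.0015 -0.1506]
t 15.43 tcp [0.5626 0.1089 0.0106] tgt [0.5558 0.1645 0.01  ] tilt [-0.001 -0.002 -1.   ]
 shift cm [5.6  0.14 0.04] turn z -0.0 j [ 0.36  0.46 -0.71  1.84  0.36  0.98 -0.36] F [ 0.2 -5.6  1.3] open 0.5
```

View pics/t5.png

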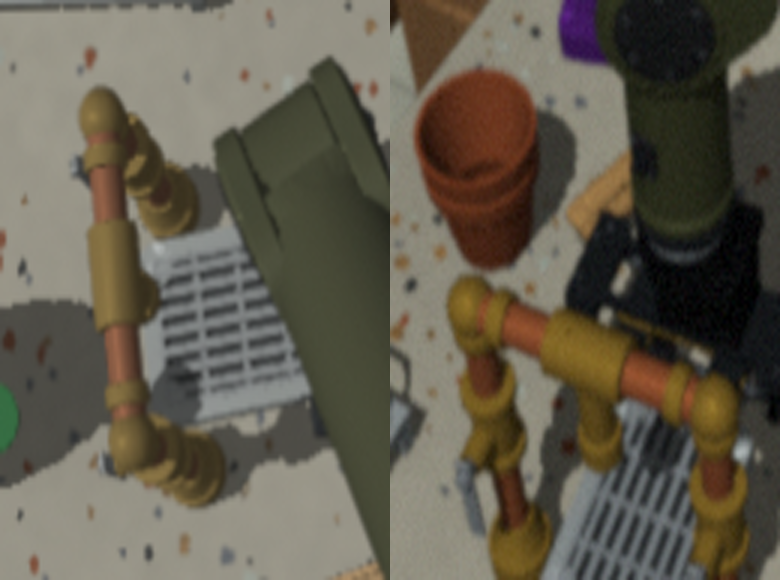

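It's between the feet, with low force and the hand well clear of the bridge. Continuing.

jog_arm --rows "0.4 0 0 0 0 0 0;0.4 0 0 0 0 0 0;0.4 0 0 0 0 0 0;0.4 0 0 0 0 0 0;0.4 0 0 0 0 0 0"

```text
time: 16.15
position: [0.5598, 0.1272, 0.0106]
tool_rot: [2.053, 2.376, -0.006]
ft_force: [0.6, -9.1, 3.4]
grip_width: 0.502
grip_force: 4.3
```

jog_arm --rows "0.4 0 0 0 0 0 0;0.4 0 0 0 0 0 0;0.4 0 0 0 0 0 0;0.4 0 0 0 0 0 0;0.3 0 0 0 0 0 0"

```text
time: 16.77
position: [0.557, 0.146, 0.0105]
tool_rot: [2.053, 2.375, -0.006]
ft_force: [0.3, -8.0, 4.6]
grip_width: 0.502
grip_force: 4.4
```

```bash
python3 look.py|tail -3
```

```text
tcp in tap [-0.0015 -0.113 ]
t 16.88 tcp [0.5569 0.1468 0.0105] tgt [0.5558 0.1645 0.01  ] tilt [-0.001 -0.003 -1.   ]
 shift cm [1.77 0.15 0.05] turn z -0.0 j [ 0.29  0.47 -0.72  1.83  0.37  0.98 -0.43] F [-0.4 -6.5  1.9] open 0.5
```

jog_arm --rows "0.4 0 0 0 0 0 0;0.4 0 0 0 0 0 0;0.3 0 0 0 0 0 0;0.2 0 0 0 0 0 0;0 0 0 0 0 0 0"

```text
time: 17.5
position: [0.555, 0.1592, 0.0105]
tool_rot: [2.053, 2.376, -0.005]
ft_force: [-0.5, -8.9, 2.9]
grip_width: 0.501
grip_force: 3.9
```

```bash
cat > ends.py <<'E'
from h import *
m=tapm(O,YAW);p=intap(ctrl.get_state()['position']);print('tcp',p.round(4))
for n in('top','side'):
    d=imaging.get_image(n);L=cv2.cvtColor(cv2.GaussianBlur(d["img"],(0,0),.7),cv2.COLOR_BGR2HSV)[...,1].astype(np.float32)
    for name,y0,z in(("front top",.085,.028),("front base",.085,0),("rear top",-.085,.028),("rear base",-.085,0)):
        r=[]
        for x in np.arange(-.04,.041,.004):
            ys=np.arange(y0-.016,y0+.012,.0005) if y0>0 else np.arange(y0-.012,y0+.016,.0005)
            q=px(d,[m((x,y,z)) for y in ys]).astype(np.float32)
            f=cv2.GaussianBlur(cv2.remap(L,q[:,0],q[:,1],cv2.INTER_LINEAR).reshape(-1,1),(1,9),2).ravel()
            if f.max()-f.min()<8: continue
            r.append((x,ys[np.argmax(np.gradient(f)*np.sign(y0))]))
        r=np.array(r)
        if len(r)>3: print(n,name,len(r),"median y mm",np.median(r[:,1])*1000,"iqr",np.percentile(r[:,1]*1000,[25,75]).round(1),"slope",np.degrees(np.polyfit(r[:,0],r[:,1],1)[0]).round(2))
E
python3 ends.py
```

```text
tcp [-0.0016 -0.0996]
top front top 21 median y mm 81.50000000000001 iqr [81. 82.] slope -0.41
top front base 21 median y mm 88.50000000000003 iqr [87.5 88.5] slope 0.19
side front top 20 median y mm 91.50000000000003 iqr [85.  92.5] slope 5.61
side front base 21 median y mm 81.50000000000001 iqr [80.5 82.5] slope -1.07
side rear top 20 median y mm -91.25 iqr [-92.1 -79.1] slope -11.3
side rear base 12 median y mm -82.74999999999999 iqr [-87.2 -78.6] slope 0.43
```

Front edge is at 81.5 mm in both views, so 3.5 mm remain.

jog_arm --rows "0.2 0 0 0 0 0 0;0.15 0 0 0 0 0 0;0 0 0 0 0 0 0"

```text
time: 17.98
position: [0.5546, 0.1622, 0.0105]
tool_rot: [2.053, 2.375, -0.006]
ft_force: [-0.5, -8.7, 4.3]
grip_width: 0.501
grip_force: 4.2
```

```bash
python3 ends.py
```

```text
tcp [-0.0016 -0.0966]
top front top 21 median y mm 84.50000000000001 iqr [83.5 84.5] slope 0.13
top front base 21 median y mm 91.00000000000003 iqr [90.5 91.5] slope 0.59
side front top 21 median y mm 94.00000000000003 iqr [84.  94.5] slope 7.39
side front base 21 median y mm 84.00000000000001 iqr [83.5 84.5] slope -0.49
side rear top 21 median y mm -88.5 iqr [-89.5 -81. ] slope -10.61
side rear base 15 median y mm -79.49999999999999 iqr [-84.5 -73. ] slope 8.09
```

Another 0.6 mm, then back off and check.

jog_arm --rows "0.07 0 0 0 0 0 0;0 0 0 0 0 0 0;-0.5 0 0 0 0 0 0;-1.5 0 0 0 0 0 0;-3 0 0 0 0 0 0"

```text
time: 18.7
position: [0.5614, 0.1182, 0.0106]
tool_rot: [-2.047, -2.381, -0.003]
ft_force: [0.4, 0.1, 0.6]
grip_width: 0.501
grip_force: 0.0
```

jog_arm --rows "-4 0 0 0 0 0 0;-4 0 -2 0 0 0 0;-4 0 -4 0 0 0 0;-4 0 -4 0 0 0 0;-4 0 0 0 0 0 0"

```text
time: 19.32
position: [0.5938, -0.0824, 0.1145]
tool_rot: [2.048, 2.375, 0.007]
ft_force: [0.9, 0.6, -0.1]
grip_width: 0.501
grip_force: 0.0
```

```bash
python3 ends.py
python3 - <<'E'
from h import *
d=imaging.get_image("top");A=cv2.resize(d["img"][130:330,60:320],None,fx=3,fy=3,interpolation=cv2.INTER_CUBIC)
cv2.imwrite("pics/t6.png",A[:600])
E
```

```text
tcp [ 0.0015 -0.3443]
top front top 21 median y mm 84.00000000000001 iqr [84.  84.5] slope 1.0
top front base 21 median y mm 91.50000000000003 iqr [90.5 91.5] slope 0.92
top rear top 21 median y mm -90.5 iqr [-90.5 -90. ] slope -0.02
top rear base 21 median y mm -87.5 iqr [-88. -87.] slope 0.18
side front top 20 median y mm 94.00000000000003 iqr [80.8 94.5] slope 11.4
side front base 20 median y mm 84.50000000000001 iqr [80.6 85.5] slope 1.16
side rear top 21 median y mm -87.5 iqr [-88.  -80.5] slope -7.65
side rear base 15 median y mm -78.49999999999999 iqr [-82.7 -72.5] slope 3.77
```

View pics/t6.png

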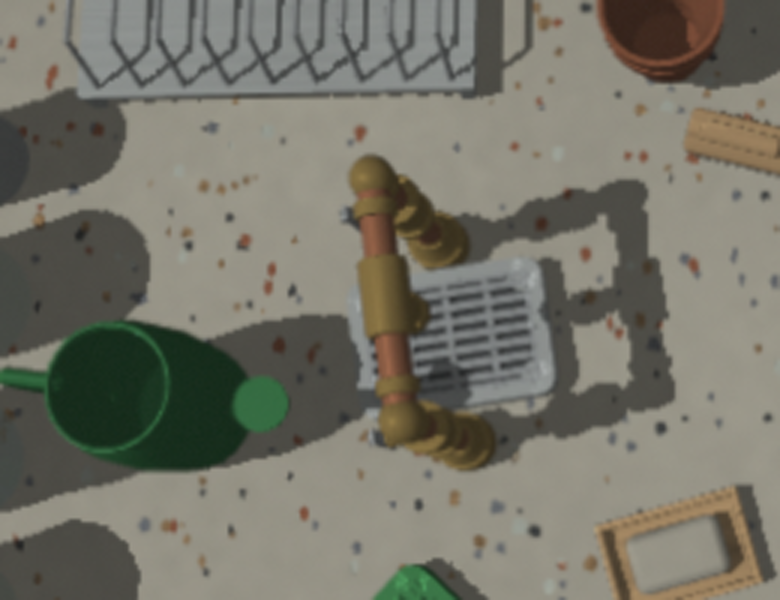

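The tray sits square between the feet. Measured in the tap frame, its ends are at about +84 and -87 mm, so its middle is within 2 mm of the outlet. The hand is clear and the rest of this view (jug, pots, brush, soap) looks unchanged, so I'm handing in.

```bash
python3 -c "
from bench import ticket
print(ticket.close_job())"
```

```text
the job is handed in; nothing more can be done
None
```

I pushed the tray through between the feet and handed the job in at about 20 s. By camera it sits square to the tap, its middle within about 2 mm of under the outlet, and the hand is clear.

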